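# Clear the tube labeller and reset its roller gap

### The job

Get the tube labeller ready for the next batch: first take the two finished sample tubes out of its catch tray and lay them in the grey tote without dropping them, leaving the cardboard core in the tray and everything else on the bench where it is. Then turn the winged thumbscrew on top of the labeller clockwise until it seats, and back it off a quarter turn so that the rollers have their running gap. Finish while still gripping the thumbscrew's wing there, holding it still: do not let go at the end.

Things in the scene. Friction and masses are not known exactly. Their poses are not given: they have to be found in the camera images.
- labeller: benchtop tube labeller, fixed, left or right on the bench (changes places with the tote). Origin on the bench under the middle of the housing's front edge; x points from the tray into the housing, z up. White housing x 0 to 240 mm, y -135 to 135, top at z 94 mm. At x 70, y 0 a bridge 34 x 128 mm (top z 146 mm) carries the thumbscrew. Fixed reel and posts behind it reach z 134 mm.
- tray_floor (a point): centre of the floor of the labeller's steel catch tray, in front of the housing at labeller x -98 mm, y 0; axes as the labeller's. Tray outside 140 mm (x) by 260 mm (y), floor top (this point) 6 mm above the bench, walls 4 mm thick with tops 22 mm above the bench, open above.
- wing_grip (a point): point on the thumbscrew's vertical axis, amid the wing, 177 mm above the bench (labeller x 70, y 0), the height to grip. The wing is a steel upright blade 46 mm long, 12 thick, 160 to 190 mm above the bench, and turns with this point: x along its length, y across its thickness, z up. It stays at its height as it turns; the roller under the bridge moves instead.
- wing: the steel wing of the thumbscrew; its origin lies on the screw axis at the bridge's top, 31 mm below wing_grip, and its axes are the same
- screw (a joint): turn of the thumbscrew in rad, growing clockwise seen from above; at 0 the wing's x axis is the labeller's x axis, so the wing's yaw is the labeller's yaw minus this value. The screw seats on a hard stop at 4.5. It starts 1.1 to 2.7 rad short of that. It stays where it is left and turns against a friction of about 0.06 N m.
- tube_a: finished sample tube, lying in the catch tray: 90 mm long, about 45 g, white with a paper label and a red cap. Body 27 mm in diameter over the middle 59 mm; cap (at +x) and foot (at -x) are eight-sided, 30 mm across flats, and keep it from rolling. Origin at its middle on its axis, 15 mm above the floor it lies on; x along its length towards the cap.
- tube_b: the second finished sample tube, the same as tube_a
- tote: loose grey plastic open tote, 0.9 kg, 240 x 180 mm and 60 mm high, walls and floor 4 mm thick. Origin at the centre of its underside, x along its 240 mm length, z up.
- core: empty cardboard label core standing in the catch tray beside the tubes: ring 38 mm in diameter, 28 mm high, origin at the centre of its underside. To be left there. The tubes and the core take three places 70 mm apart across the tray, in any order.
- marker: loose marker pen lying on the bench between labeller and tote, 130 mm long, 14 mm thick, origin under its middle. To be left alone.
- jar: closed jar 56 mm in diameter, 62 mm high, standing behind the tote, origin at the centre of its underside. To be left alone.
- roll: spare label roll lying on top of the labeller's housing, right of and behind the thumbscrew, 64 mm in diameter, 30 mm high (top at 124 mm above the bench), origin at the centre of its underside. To be left alone.

How it is judged:
By the outcome, as a careful person would: the job done as asked, in the order asked, and still so for the second after the job is handed in, while the arm keeps its last pose, push and grip.
It also fails if it takes over 72 s, if anything falls off the work surface, if the arm or the gripper's body presses on something with over 40 N, if the wrist force passes 120 N, or if a joint passes its speed limit or range.

### The arm

A 6-joint arm with a two-finger parallel gripper is mounted at the origin on the work surface. World frame = base frame: x ahead of the robot, y to its left, z up, the work surface at z = 0. Lengths are in mm, angles in degrees, forces in N, time in s.
With the tool pointing down it reaches from about 350 to 850 mm from the base axis. Payload 8.1 kg.
Tool frame: the origin (TCP) lies between the finger pads; the fingertips stand r.nose_length ahead of it and the grasp point (between the pads) lies 3 mm ahead of it (r.nose_length is the distance from the TCP to the fingertips, in mm); x points along the fingers, y is the direction in which the jaws open and shut, and the axes are right-handed (so a half turn about x gives the same grasp; the last joint's range is limited). The gripper opens to 85 mm and grips with 20 to 120 N. Pads are 22 mm wide; open, the fingers measure 114 mm over their backs; the gripper's body (76 mm by 85 mm) begins 54 mm behind the grasp point. The pads swing forward as they close: fully open they stand 13 mm farther back than shut.
Start: joints at [-75.023, 7.471, 85.268, -0, 87.261, -4.893], TCP at [203.954, -564.277, 253.292] pointing down, gripper open.
Joint ranges: [-169.43, 169.43], [-51.17, 129.36], [1.28, 143.12], [-76.62, 256.62], [0, 156.53], [-152.29, 152.29]. Speed limits (degrees/s): [136.94, 136.94, 159.86, 180, 180, 180].

### API

Orientations are given as [roll, pitch, yaw] about the fixed x, y, z axes, in that order (R = Rz(yaw) Ry(pitch) Rx(roll)).
In Python, from bench import sense, optics, order, r gives the robot as it stands.
- The arm moves only by the tool carry_out, never from a script. Its argument "commands" is one flat list of numbers, 7 for each row, row after row: the shift along the tool's x, y, z in m, then the turn, a rotation vector about the tool's x, y, z in degrees, then the closure, from -1 (fully open) to 1 (shut), so that 0 is half open. A call has 1 to 12 rows; each row is the pose to reach, as a shift and turn from the pose measured when the call began, along the tool's axes at that moment; what a row does not reach only later rows make up. A row lasts 1/8 s, in which the tool goes at most 62.5 mm and 10.7 degrees, less where a joint would pass 70% of its speed; a pose out of reach is approached as far as the arm can. A call with a gripper value outside its range is refused whole. The fingers move at their own pace and stop on an object; "grip_force" is the grip in N (left out, the last holds). Time passes only in rows, so rows that repeat a pose let the fingers close. It gives the time, the measured TCP pose, the force and the opening at its end, in the units of the state.
- sense(): the state, without advancing time (a new reading comes with each control period).
- optics.snapshot(name): name is "side" or "top" or "wrist"; returns (picture, depth): 384x512x3 uint8, red, green, blue; 384x512 float32, mm along the optical axis (not along the pixel's ray), 0 where there is no reading.
- optics.calibration(name): a dict with "mtx" (3x3 intrinsics, pixels), "k1" (the pictures are not rectified: a ray, as slopes to the right and down, at radius r is drawn at 1 + k1 r^2 times it, then the intrinsics apply), "extrinsics" (4x4, takes a point from camera to world coordinates). Camera axes: x right, y up, looking along -z (the intrinsics and any distortion apply to the point x, -y, -z); pixel columns grow to the right and rows downward; lengths in mm; the calibration is good to about 2 mm. A picture is of the moment at which its call begins: read the wrist's pose just before it. calibration takes no time and is no camera call; for the wrist camera it gives the pose at the moment of the call.
- order.hand_in(): hands the job in, once; it reports no verdict.
The state is a dict: "time": time; "joint_pos": joint angles; "qd": joint speeds; "joint_efforts": joint torques, N m; "tool_pos": TCP position; "tcp_rot": TCP orientation; "ft_force": force on the tool from outside, world axes, zero at the start; "wrist_torque": the same for the moment, N m; "finger_gap": finger opening in mm.
Only numpy, scipy, OpenCV 4.12 (cv2) and the standard library are available. Lean on these libraries where they do the work, as an engineer would, in place of code of your own. Each camera call takes 0.05 s, during which the arm holds its last target. There are 200 camera calls.

## Working session

There is one attempt and no reset: what is moved stays moved. The work goes in short steps, Python scripts to look and compute and a tool call to move; the robot and the scene stay as the last step left them, time stands still between calls to the robot, and variables do not carry over. Pictures are saved under pics/ and viewed, about 8 in all and at most 12, crops included, and the job is handed in when it is done.

Besides the shell and the picture viewer there is one more tool, called after ">>>" as a command line: name --argument value ..., lists and objects as JSON in quotes. carry_out: Moves the arm, as the interface text tells. Its arguments: {"type":"object","properties":{"commands":{"type":"array","items":{"type":"number"}},"grip_force":{"type":"number"}},"required":["commands"]}

```bash
mkdir -p pics; ls; cat > h.py <<'E'
import numpy as np, cv2
from bench import sense, optics, order, r
from scipy.spatial.transform import Rotation as R
def snap(n,f):
    c=optics.calibration(n); p,d=optics.snapshot(n)
    cv2.imwrite('pics/'+f+'.png',p[:,:,::-1]); np.savez('pics/'+f+'.npz',p=p,d=d,m=c['mtx'],k=c['k1'],e=c['extrinsics'])
    return load(f)
def load(f): return dict(np.load('pics/'+f+'.npz'))
def rays(s,uv):
    uv=np.asarray(uv,float).reshape(-1,1,2)
    m=np.array(s['m']);k=float(s['k'])
    a=((uv[:,0]-[m[0,2],m[1,2]])/[m[0,0],m[1,1]]); b=a.copy()
    for _ in range(20): b=a/(1+k*(b**2).sum(1,keepdims=True))
    return np.c_[b[:,0],-b[:,1],-np.ones(len(b))]
def onplane(s,uv,z):
    e=s['e'];w=rays(s,uv)@e[:3,:3].T;o=e[:3,3]
    return o+w*((z-o[2])/w[:,2])[:,None]
def cloud(s):
    h,w=s['d'].shape;v,u=np.mgrid[:h,:w]
    ry=rays(s,np.c_[u.ravel(),v.ravel()])*s['d'].reshape(-1,1)
    P=ry@s['e'][:3,:3].T+s['e'][:3,3]
    return P.reshape(h,w,3)
def proj(s,P):
    e=s['e'];c=(np.atleast_2d(P)-e[:3,3])@e[:3,:3];a=np.c_[c[:,0],-c[:,1]]/-c[:,2:]
    a=a*(1+float(s['k'])*(a**2).sum(1,keepdims=True));return a*[s['m'][0,0],s['m'][1,1]]+[s['m'][0,2],s['m'][1,2]]
E
python3 - <<'E'
from h import *
for n in('top','side'):
    s=snap(n,n+'0');print(n,s['e'][:3,3],s['e'][:3,2],s['k'],s['m'][0,0])
a=cv2.imread('pics/top0.png')
cv2.imwrite('pics/v1.png',cv2.resize(a,(800,600)))
print(r.nose_length,sense())
E
```

```text
pics
top [ 471.70689659   -9.01386225 1263.84422475] [-9.05539796e-02 -3.95256650e-04  9.95891470e-01] 0.04085258663454255 401.9749034150007
side [560.5937118  612.11613489 689.22643376] [-0.01338428  0.74833842  0.66318208] -0.02846056912206108 368.4031836724615
22.0 {'time': 0.1, 'joint_pos': array([-7.50231124e+01,  7.50964119e+00,  8.53236706e+01, -8.76119880e-04,
        8.72625397e+01, -4.89255022e+00]), 'qd': array([ 0.00275888, -0.11798998, -0.14114208, -0.02621661, -0.08118513,
        0.01749159]), 'joint_efforts': array([ 1.33379926e-03, -5.70952177e+01, -5.01941335e+01, -4.55119437e-05,
        8.13775318e-03, -1.13313467e-05]), 'tool_pos': array([ 203.82690158, -563.82199248,  252.35514718]), 'tcp_rot': array([-94.36949877,  89.90414456, 105.49998159]), 'ft_force': array([ 0.40287906, -0.38339018,  0.20559247]), 'wrist_torque': array([-0.01314715,  0.01309615, -0.00689553]), 'finger_gap': 85.63102687328093}
```

View pics/v1.png

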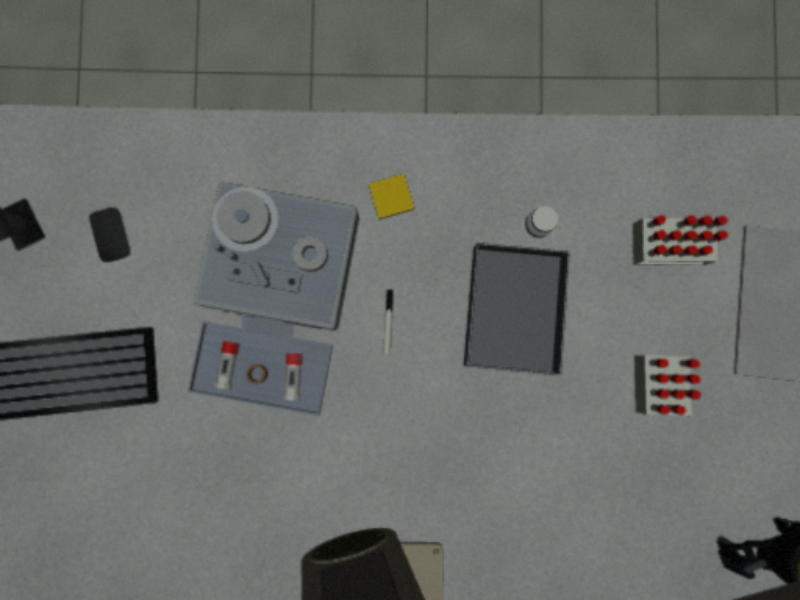

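View pics/side0.png

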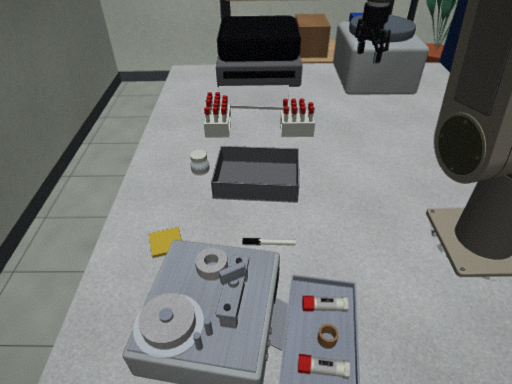

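The top view has the labeller on the left. The tubes are at (228,365) and (293,377), the core between them at (258,373), the wing at (262,275) and the tote at (517,310), all in 800-wide pixels. The side view agrees.

```bash
cat > m1.py <<'E'
from h import *
s=load('top0');P=cloud(s);p=s['p'].astype(int)
def rect(m):
    xy=P[m][:,:2].astype(np.float32);return cv2.minAreaRect(xy),cv2.boxPoints(cv2.minAreaRect(xy)).round(0).tolist()
v,u=np.mgrid[:384,:512]
def box(a,b,c,d):return (u>a/1.5625)&(u<b/1.5625)&(v>c/1.5625)&(v<d/1.5625)
Z=P[:,:,2]
def comp(m):
    n,l,st,c=cv2.connectedComponentsWithStats(m.astype(np.uint8));i=1+np.argmax(st[1:,4]);return l==i
h=comp(box(170,380,150,345)&(Z>84)&(Z<104)); print('housing',rect(h),np.median(Z[h]))
t=comp(box(440,600,225,400)&(Z>50)&(Z<70)); print('tote',rect(t))
w=comp(box(240,285,250,300)&(Z>170)); print('wing',w.sum(),rect(w),np.median(Z[w]),P[w].mean(0))
b=comp(box(225,310,255,295)&(Z>138)&(Z<155)); print('bridge',rect(b))
for a in((212,246,335,395),(278,308,345,408)):
    m=box(*a); rgb=p; red=comp(m&(p[:,:,0]>p[:,:,1]*1.8)&(p[:,:,0]>80)); wh=comp(m&(p.min(2)>150))
    for n,k in(('red',red),('wh',wh),):
        q=onplane(s,np.c_[u[k],v[k]],24); print(n,k.sum(),q.mean(0).round(1),P[k].mean(0).round(1))
    k=comp(m&(Z>20)); print('depth',k.sum(),rect(k))
k=comp(box(245,272,360,388)&(p[:,:,0]>p[:,:,2]*1.5)); print('core',onplane(s,np.c_[u[k],v[k]],34).mean(0))
k=comp(box(520,565,200,245)&(Z>45)); print('jar',P[k].mean(0))
k=comp(box(380,400,280,365)&(p.max(2)<70)); print('mk cap',P[k].mean(0))
k=comp(box(285,335,230,275)&(Z>110)); print('roll',P[k].mean(0))
a=cv2.imread('pics/top0.png')[100:280,110:380]
cv2.imwrite('pics/v2.png',cv2.resize(a,None,fx=2.9,fy=2.9,interpolation=2))
E
python3 m1.py
```

```text
housing (((652.4640502929688, 213.93939208984375), (270.42340087890625, 237.9292449951172), 80.65461730957031), [[513.0, 100.0], [748.0, 61.0], [792.0, 328.0], [557.0, 367.0]]) 92.8815251848348
tote (((560.3860473632812, -249.5955810546875), (180.46531677246094, 239.59800720214844), 85.48616790771484), [[434.0, -330.0], [673.0, -349.0], [687.0, -169.0], [448.0, -150.0]])
wing 87 (((537.2568969726562, 118.2896957397461), (284.9046630859375, 29.004934310913086), 56.94258499145508), [[447.0, 7.0], [472.0, -9.0], [627.0, 230.0], [603.0, 246.0]]) 188.25296989433127 [600.58824494 214.8248649  212.26308449]
bridge (((598.9191284179688, 192.74620056152344), (70.52494812011719, 33.80281448364258), 79.7455062866211), [[576.0, 161.0], [609.0, 155.0], [622.0, 224.0], [589.0, 230.0]])Traceback (most recent call last):
  File "m1.py", line 15, in <module>
    m=box(*a); rgb=p; red=comp(m&(p[:,:,0]>p[:,:,1]*1.8)&(p[:,:,0]>80)); wh=comp(m&(p.min(2)>150))
                                                                            ~~~~^^^^^^^^^^^^^^^^^^
  File "m1.py", line 9, in comp
    n,l,st,c=cv2.connectedComponentsWithStats(m.astype(np.uint8));i=1+np.argmax(st[1:,4]);return l==i
                                                                      ~~~~~~~~~^^^^^^^^^^
    return _wrapfunc(a, 'argmax', axis=axis, out=out, **kwds)
    return bound(*args, **kwds)
ValueError: attempt to get argmax of an empty sequence
```

```bash
sed -i 's/p.min(2)>150/(p.min(2)>110)/; s/(Z>170))/(Z>170)\&(Z<200))/; s/p.max(2)<70/p.max(2)<60/' m1.py; python3 m1.py
```

```text
housing (((652.4640502929688, 213.93939208984375), (270.42340087890625, 237.9292449951172), 80.65461730957031), [[513.0, 100.0], [748.0, 61.0], [792.0, 328.0], [557.0, 367.0]]) 92.8815251848348
tote (((560.3860473632812, -249.5955810546875), (180.46531677246094, 239.59800720214844), 85.48616790771484), [[434.0, -330.0], [673.0, -349.0], [687.0, -169.0], [448.0, -150.0]])
wing 85 (((604.026611328125, 220.9418182373047), (45.31836700439453, 11.43906307220459), 27.22700309753418), [[581.0, 216.0], [586.0, 205.0], [627.0, 226.0], [622.0, 236.0]]) 188.22648246510948 [603.62074726 220.09165848 187.51999883]
bridge (((598.9191284179688, 192.74620056152344), (70.52494812011719, 33.80281448364258), 79.7455062866211), [[576.0, 161.0], [609.0, 155.0], [622.0, 224.0], [589.0, 230.0]])
red 66 [476.4 311.4  24. ] [476.4 309.1  32.7]
wh 52 [410.1 322.4  24. ] [410.4 320.5  31.4]
depth 287 (((435.78765869140625, 163.93865966796875), (341.5738830566406, 90.2128677368164), 86.93804168701172), [[382.0, -4.0], [472.0, -9.0], [490.0, 332.0], [400.0, 337.0]])
red 65 [456.7 185.4  24. ] [456.8 184.1  32.4]
wh 53 [389.9 188.7  24. ] [390.5 187.3  32.8]
depth 282 (((425.1343688964844, 94.91911315917969), (87.75263977050781, 210.19924926757812), 1.4779621362686157), [[379.0, 199.0], [384.0, -11.0], [472.0, -9.0], [466.0, 201.0]])
core [426.04104593 256.14601683  34.        ]
jar [ 732.6900431  -298.38527785   66.18550157]
mk cap [ 5.75138657e+02 -4.21948303e-01  1.19200428e+01]
roll [651.49709315 145.19341138 122.24432559]
```

View pics/v2.png

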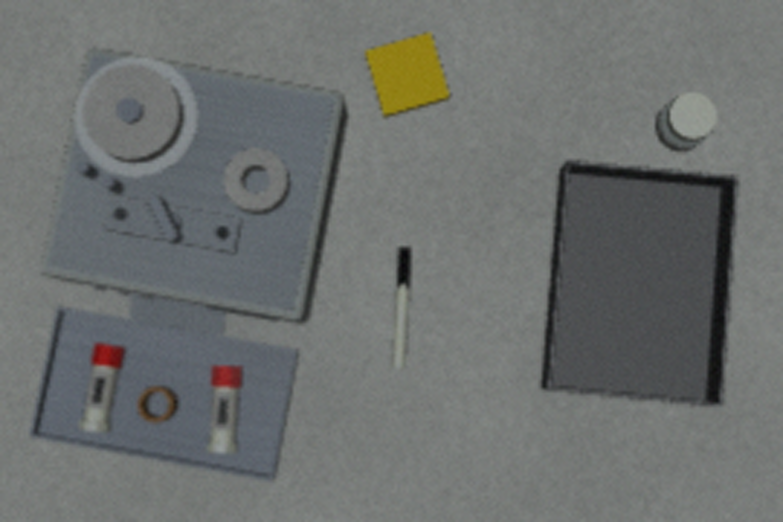

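```bash
cat >> h.py <<'E'
def tgt(pos,yaw,flip=False):
    """rows from the present pose to TCP pos, tool down, jaw (tool y) along world yaw"""
    st=sense();M=R.from_euler('xyz',st['tcp_rot'],degrees=True)
    out=[]
    for f in(0,180):
        a=np.radians(yaw+f);y=np.array([np.cos(a),np.sin(a),0]);x=np.array([0,0,-1.])
        T=R.from_matrix(np.c_[x,y,np.cross(x,y)]);rv=(M.inv()*T).as_rotvec(degrees=True);out.append(rv)
    rv=sorted(out,key=np.linalg.norm)[1 if flip else 0]
    d=M.inv().apply(np.array(pos)-st['tool_pos'])/1000
    print(np.r_[d.round(4),rv.round(1)].tolist())
def show():
    s=sense();M=R.from_euler('xyz',s['tcp_rot'],degrees=True).as_matrix()
    print('t',s['time'],'tcp',s['tool_pos'].round(1),'yawY',np.degrees(np.arctan2(M[1,1],M[0,1])).round(1),'j',s['joint_pos'].round(1),'F',s['ft_force'].round(1),'T',s['wrist_torque'].round(2),'gap',round(s['finger_gap'],1))
E
python3 - <<'E'
from h import *
show(); print(R.from_euler('xyz',sense()['tcp_rot'],degrees=True).as_matrix().round(3))
tgt((480,-220,230),87.2); tgt((420,187,230),87.2);tgt((480,-220,230),87.2,True)
E
```

```text
t 0.1 tcp [ 203.8 -563.8  252.4] yawY -70.1 j [-75.    7.5  85.3  -0.   87.3  -4.9] F [ 0.4 -0.4  0.2] T [-0.01  0.01 -0.01] gap 85.6
[[-0.     0.34  -0.94 ]
 [ 0.002 -0.94  -0.34 ]
 [-1.    -0.002 -0.   ]]
[0.0228, -0.2295, -0.3766, 22.7, 0.0, 0.1]
[0.0235, -0.6326, -0.4585, 22.7, 0.0, 0.1]
[0.0228, -0.2295, -0.3766, -157.3, -0.1, 0.0]
```

>>> carry_out --commands '[0.023, -0.23, -0.377, -157.3, 0, 0, -0.4, 0.023, -0.23, -0.377, -157.3, 0, 0, -0.4, 0.023, -0.23, -0.377, -157.3, 0, 0, -0.4, 0.023, -0.23, -0.377, -157.3, 0, 0, -0.4, 0.023, -0.23, -0.377, -157.3, 0, 0, -0.4, 0.023, -0.23, -0.377, -157.3, 0, 0, -0.4, 0.023, -0.23, -0.377, -157.3, 0, 0, -0.4, 0.023, -0.63, -0.458, -157.3, 0, 0, -0.4, 0.023, -0.63, -0.458, -157.3, 0, 0, -0.4, 0.023, -0.63, -0.458, -157.3, 0, 0, -0.4, 0.023, -0.63, -0.458, -157.3, 0, 0, -0.4, 0.023, -0.63, -0.458, -157.3, 0, 0, -0.4]' --grip_force 40

```text
time: 1.6
tool_pos: [433.2, 88.1, 230.2]
tcp_rot: [118.8, 89.9, 87.9]
ft_force: [1.1, 0.6, -0.5]
finger_gap: 59.9
```

```bash
python3 -c "
from h import *
show();tgt((420,187,230),87.2)"
```

```text
t 1.6 tcp [433.2  88.1 230.2] yawY 59.1 j [ 4.80e+00 -1.72e+01  1.11e+02  1.00e-01  8.62e+01 -5.44e+01] F [ 1.1  0.6 -0.5] T [0.   0.   0.04] gap 59.9
[0.0003, 0.0781, -0.0621, -28.1, -0.0, -0.1]
```

>>> carry_out --commands '[0, 0.078, -0.062, -28, 0, 0, -0.4, 0, 0.078, -0.062, -28, 0, 0, -0.4, 0, 0.078, -0.062, -28, 0, 0, -0.4, 0, 0.078, -0.062, -28, 0, 0, -0.4, 0, 0.078, -0.062, -28, 0, 0, -0.4]'

```text
time: 2.22
tool_pos: [420.0, 186.4, 230.1]
tcp_rot: [103.5, 89.9, 100.5]
ft_force: [-0.7, -0.4, 0.5]
finger_gap: 59.5
```

```bash
python3 -c "
from h import *
show();s=snap('wrist','w1');print(s['e'].round(2));tgt((420,187,31),87.2)
for q in ((419.5,187.2,21),(439.7,317.5,21)):print(proj(s,q))"
```

```text
t 2.225 tcp [420.  186.4 230.1] yawY 86.9 j [ 1.750e+01 -1.420e+01  1.085e+02  1.000e-01  8.570e+01 -6.950e+01] F [-0.7 -0.4  0.5] T [ 0.02 -0.01 -0.01] gap 59.5
[[ 5.0000e-02 -9.6000e-01 -2.9000e-01  3.4665e+02]
 [ 1.0000e+00  5.0000e-02  1.0000e-02  1.8959e+02]
 [ 0.0000e+00 -2.9000e-01  9.6000e-01  3.4975e+02]
 [ 0.0000e+00  0.0000e+00  0.0000e+00  1.0000e+00]]
[0.1992, 0.0004, -0.0001, -0.3, -0.0, -0.1]
[[259.38187917 169.5105514 ]]
[[378.72320455 181.36370563]]
```

View pics/w1.png

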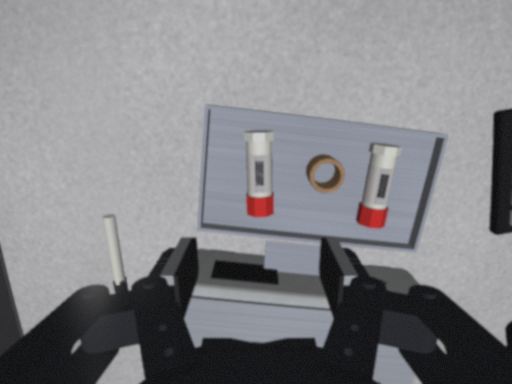

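The wrist view shows tube_b spanning (259,133)-(260,215) and tube_a (384,148)-(373,226), with the core at (326,174). That puts both tubes about 4 mm further in +x than estimated, so I'm correcting for it.

>>> carry_out --commands '[0.06, 0.0005, 0.003, 0, 0, 0, -0.4, 0.12, 0.0005, 0.003, 0, 0, 0, -0.4, 0.16, 0.0005, 0.003, 0, 0, 0, -0.4, 0.185, 0.0005, 0.003, 0, 0, 0, -0.4, 0.196, 0.0005, 0.003, 0, 0, 0, -0.4, 0.196, 0.0005, 0.003, 0, 0, 0, -0.4, 0.196, 0.0005, 0.003, 0, 0, 0, 0.2, 0.196, 0.0005, 0.003, 0, 0, 0, 1, 0.196, 0.0005, 0.003, 0, 0, 0, 1, 0.196, 0.0005, 0.003, 0, 0, 0, 1, 0.196, 0.0005, 0.003, 0, 0, 0, 1]'

```text
time: 3.65
tool_pos: [424.4, 187.4, 35.8]
tcp_rot: [44.3, 89.8, 41.2]
ft_force: [-1.7, 0.3, 6.2]
finger_gap: 25.3
```

```bash
python3 -c "
from h import *
show();tgt((423,187,200),87.2)"
```

```text
t 3.65 tcp [424.4 187.4  35.8] yawY 86.9 j [ 1.740e+01 -5.000e-01  1.179e+02  1.000e-01  6.250e+01 -6.960e+01] F [-1.7  0.3  6.2] T [-0.1   0.19  0.08] gap 25.3
[-0.1642, -0.0001, -0.001, -0.3, 0.1, -0.1]
```

>>> carry_out --commands '[0, 0, 0, 0, 0, 0, -0.2, 0, 0, 0, 0, 0, 0, -0.2, 0.004, 0, 0, 0, 0, 0, -0.2, 0.007, 0, 0, 0, 0, 0, -0.2, 0.007, 0, 0, 0, 0, 0, -0.2]'

```text
time: 4.28
tool_pos: [423.9, 187.2, 28.2]
tcp_rot: [56.6, 89.9, 53.5]
ft_force: [-0.3, -0.7, 1.3]
finger_gap: 50.8
```

```bash
python3 -c "
from h import *
show()"
```

```text
t 4.275 tcp [423.9 187.2  28.2] yawY 86.9 j [ 1.74e+01  2.00e-01  1.18e+02  1.00e-01  6.16e+01 -6.96e+01] F [-0.3 -0.7  1.3] T [0.02 0.05 0.02] gap 50.8
```

>>> carry_out --commands '[0, 0, 0, 0, 0, 0, 0.3, 0, 0, 0, 0, 0, 0, 1, 0, 0, 0, 0, 0, 0, 1, 0, 0, 0, 0, 0, 0, 1]'

```text
time: 4.78
tool_pos: [424.0, 187.3, 28.3]
tcp_rot: [53.3, 89.9, 50.3]
ft_force: [0.5, 0.2, 0.7]
finger_gap: 25.6
```

```bash
python3 -c "
from h import *
show();tgt((423,187,200),87.2)"
```

```text
t 4.775 tcp [424.  187.3  28.3] yawY 86.9 j [ 1.74e+01  2.00e-01  1.18e+02  1.00e-01  6.16e+01 -6.96e+01] F [0.5 0.2 0.7] T [-0.02 -0.   -0.01] gap 25.6
[-0.1717, 0.0, -0.0007, -0.3, 0.1, -0.1]
```

>>> carry_out --commands '[-0.02, 0, 0, 0, 0, 0, 1, -0.06, 0, 0, 0, 0, 0, 1, -0.12, 0, 0, 0, 0, 0, 1, -0.12, -0.04, 0.0135, 0.5, 0, 0, 1, -0.12, -0.1, 0.034, 1.4, 0, 0, 1, -0.12, -0.16, 0.054, 1.4, 0, 0, 1, -0.12, -0.22, 0.075, 1.4, 0, 0, 1, -0.12, -0.28, 0.095, 1.4, 0, 0, 1, -0.12, -0.34, 0.115, 1.4, 0, 0, 1, -0.12, -0.4, 0.136, 1.4, 0, 0, 1, -0.12, -0.45, 0.152, 1.4, 0, 0, 1, -0.12, -0.469, 0.159, 1.4, 0, 0, 1]'

```text
time: 6.28
tool_pos: [557.4, -293.3, 147.2]
tcp_rot: [46.5, 89.9, 41.9]
ft_force: [-0.3, 0.3, -0.5]
finger_gap: 25.6
```

```bash
python3 -c "
from h import *
show();tgt((557.3,-289.5,28),85.5)"
```

```text
t 6.275 tcp [ 557.4 -293.3  147.2] yawY 85.4 j [-3.250e+01  1.600e+01  8.680e+01  1.000e-01  7.710e+01 -1.179e+02] F [-0.3  0.3 -0.5] T [0.07 0.03 0.01] gap 25.6
[0.1192, 0.0036, -0.0006, -0.1, 0.1, -0.1]
```

>>> carry_out --commands '[0.03, 0.0035, 0, 0, 0, 0, 1, 0.07, 0.0035, 0, 0, 0, 0, 1, 0.1, 0.0035, 0, 0, 0, 0, 1, 0.112, 0.0035, 0, 0, 0, 0, 1, 0.118, 0.0035, 0, 0, 0, 0, 1, 0.12, 0.0035, 0, 0, 0, 0, 1, 0.12, 0.0035, 0, 0, 0, 0, 1]'

```text
time: 7.15
tool_pos: [559.0, -288.7, 28.4]
tcp_rot: [39.4, 89.8, 34.8]
ft_force: [1.2, 6.5, 0.9]
finger_gap: 25.4
```

```bash
python3 -c "
from h import *
show()"
```

```text
t 7.15 tcp [ 559.  -288.7   28.4] yawY 85.4 j [ -32.1   23.7   90.8    0.2   65.5 -117.6] F [1.2 6.5 0.9] T [ 0.66 -0.16  0.04] gap 25.4
```

A 6.5 N side force is unexpected, so I'll check before releasing.

```bash
python3 -c "
from h import *
s=snap('side','s1');show();cv2.imwrite('pics/v4.png',cv2.resize(s['p'][120:260,170:350,::-1],None,fx=4,fy=4,interpolation=2))"
```

```text
t 7.2 tcp [ 559.  -288.7   28.4] yawY 85.4 j [ -32.1   23.7   90.8    0.2   65.5 -117.6] F [2.3 5.5 1.8] T [ 0.64 -0.15 -0.03] gap 25.7
```

View pics/v4.png

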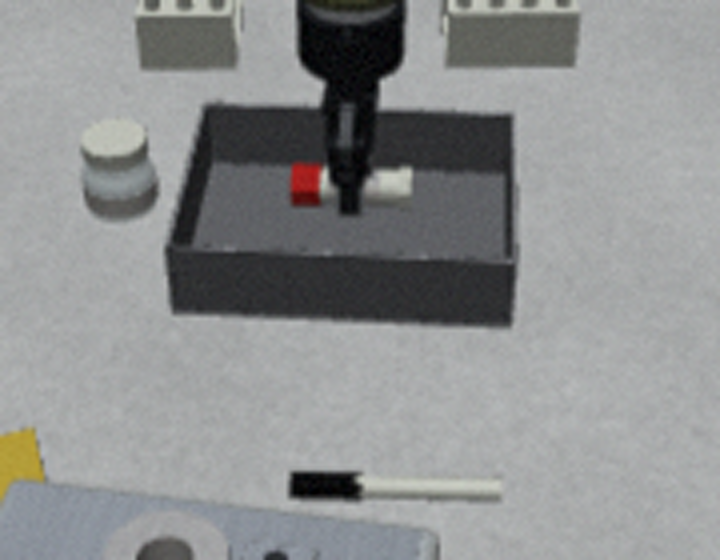

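The tube is flat and clear of the walls, with the cap at (305,185) and the foot at (400,185). The side force is friction against the tote floor, so I'm releasing it.

>>> carry_out --commands '[0, 0, 0, 0, 0, 0, 0.2, 0, 0, 0, 0, 0, 0, 0, 0, 0, 0, 0, 0, 0, -0.1, -0.03, 0, 0, 0, 0, 0, -0.1, -0.08, 0, 0, 0, 0, 0, -0.1, -0.14, 0, 0, 0, 0, 0, -0.2, -0.15, 0, 0, 0, 0, 0, -0.3]'

```text
time: 8.07
tool_pos: [561.7, -291.2, 186.3]
tcp_rot: [-14.2, 89.2, -18.8]
ft_force: [-0.4, 0.2, 0.5]
finger_gap: 55.4
```

```bash
python3 -c "
from h import *
show();tgt((444,317,150),80.6)"
```

```text
t 8.075 tcp [ 561.7 -291.2  186.3] yawY 85.4 j [ -32.1   14.    85.     0.2   80.2 -117.6] F [-0.4  0.2  0.5] T [ 0.05  0.04 -0.03] gap 55.4
[0.032, 0.597, -0.1665, 4.8, 0.8, 0.2]
```

>>> carry_out --commands '[0, 0.05, -0.014, 0.4, 0.8, 0.2, -0.4, 0, 0.11, -0.031, 1, 0.8, 0.2, -0.4, 0, 0.17, -0.047, 2, 0.8, 0.2, -0.4, 0, 0.23, -0.064, 3, 0.8, 0.2, -0.4, 0, 0.29, -0.081, 4, 0.8, 0.2, -0.4, 0, 0.35, -0.098, 4.8, 0.8, 0.2, -0.4, 0, 0.41, -0.114, 4.8, 0.8, 0.2, -0.4, 0, 0.47, -0.131, 4.8, 0.8, 0.2, -0.4, 0, 0.53, -0.148, 4.8, 0.8, 0.2, -0.4, 0, 0.58, -0.162, 4.8, 0.8, 0.2, -0.4, 0, 0.597, -0.1665, 4.8, 0.8, 0.2, -0.4, 0, 0.597, -0.1665, 4.8, 0.8, 0.2, -0.4]'

```text
time: 9.57
tool_pos: [443.4, 317.7, 181.9]
tcp_rot: [150.2, 90.0, 140.9]
ft_force: [0.3, -0.1, -0.3]
finger_gap: 59.7
```

```bash
python3 -c "
from h import *
show();tgt((444,317,28.5),80.6)
s=snap('wrist','w2');p=s['p'].astype(int);m=(p[:,:,0]>p[:,:,1]*1.8)&(p[:,:,0]>80)
n,l,st,c=cv2.connectedComponentsWithStats(m.astype(np.uint8))
for i in range(1,n):
  if st[i,4]>40:print(st[i],onplane(s,c[i],24))"
```

```text
t 9.575 tcp [443.4 317.7 181.9] yawY 80.7 j [ 30.2   1.6  99.    0.   79.4 -50.5] F [ 0.3 -0.1 -0.3] T [ 0.05 -0.07 -0.04] gap 59.7
[0.1534, -0.0006, 0.0008, 0.1, -0.0, -0.0]
[244 208  30  25 644] [[480.78097087 311.0645195   24.        ]]
```

>>> carry_out --commands '[0.05, 0, 0.001, 0, 0, 0, -0.4, 0.1, 0, 0.001, 0, 0, 0, -0.4, 0.13, 0, 0.001, 0, 0, 0, -0.4, 0.147, 0, 0.001, 0, 0, 0, -0.4, 0.153, 0, 0.001, 0, 0, 0, -0.4, 0.153, 0, 0.001, 0, 0, 0, -0.4, 0.153, 0, 0.001, 0, 0, 0, 0, 0.153, 0, 0.001, 0, 0, 0, 0.3, 0.153, 0, 0.001, 0, 0, 0, 1, 0.153, 0, 0.001, 0, 0, 0, 1, 0.153, 0, 0.001, 0, 0, 0, 1]'

```text
time: 11.0
tool_pos: [444.9, 315.1, 29.0]
tcp_rot: [-111.3, 89.9, -120.7]
ft_force: [-1.7, -3.0, 9.7]
finger_gap: 25.9
```

```bash
python3 -c "
from h import *
show();tgt((563.5,-209.7,150),85.5)"
```

```text
t 11.0 tcp [444.9 315.1  29. ] yawY 80.6 j [ 29.9  12.3 104.8  -0.   63.  -50.6] F [-1.7 -3.   9.7] T [-0.52  0.21  0.16] gap 25.9
[-0.1204, -0.4986, 0.2026, -4.9, -0.0, 0.1]
```

>>> carry_out --commands '[-0.01, 0, 0, 0, 0, 0, 1, -0.04, 0, 0, 0, 0, 0, 1, -0.08, 0, 0, 0, 0, 0, 1, -0.08, 0, 0, 0, 0, 0, 1]'

```text
time: 11.5
tool_pos: [447.1, 315.8, 112.5]
tcp_rot: [27.0, 89.8, 17.5]
ft_force: [-0.3, 0.6, -0.3]
finger_gap: 25.7
```

```bash
python3 -c "
from h import *
show();tgt((563.5,-209.7,150),85.5);s=snap('side','s2');t=snap('wrist','w3');cv2.imwrite('pics/v5.png',np.hstack([cv2.resize(s['p'][200:384,230:400],(400,433)),cv2.resize(t['p'],(400,433))])[:,:,::-1])"
```

```text
t 11.5 tcp [447.1 315.8 112.5] yawY 80.6 j [ 2.990e+01  5.700e+00  1.024e+02 -1.000e-01  7.170e+01 -5.060e+01] F [-0.3  0.6 -0.3] T [ 0.01 -0.01  0.04] gap 25.7
[-0.0377, -0.4993, 0.2012, -4.9, 0.2, -0.1]
```

View pics/v5.png

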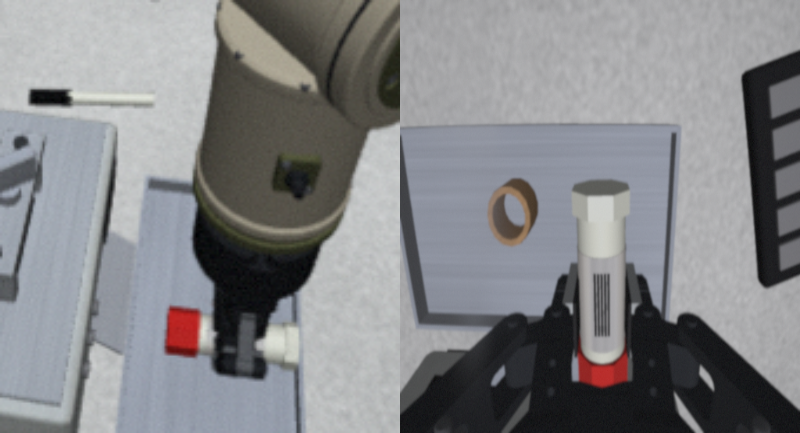

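Tube_a hangs level in the jaws and the core still stands in the tray, so I'm carrying it over.

>>> carry_out --commands '[-0.038, -0.03, 0.012, 0, 0, 0, 1, -0.038, -0.09, 0.036, -1, 0, 0, 1, -0.038, -0.15, 0.06, -2, 0, 0, 1, -0.038, -0.21, 0.085, -3, 0, 0, 1, -0.038, -0.27, 0.109, -4, 0, 0, 1, -0.038, -0.33, 0.133, -4.9, 0, 0, 1, -0.038, -0.39, 0.157, -4.9, 0, 0, 1, -0.038, -0.45, 0.181, -4.9, 0, 0, 1, -0.038, -0.485, 0.195, -4.9, 0, 0, 1, -0.038, -0.499, 0.201, -4.9, 0, 0, 1, -0.038, -0.499, 0.201, -4.9, 0, 0, 1]'

```text
time: 12.98
tool_pos: [560.4, -210.6, 145.6]
tcp_rot: [-175.8, 89.8, 179.6]
ft_force: [0.5, 0.5, -1.1]
finger_gap: 25.8
```

```bash
python3 -c "
from h import *
show();tgt((563.5,-209.7,29),85.5)"
```

```text
t 12.975 tcp [ 560.4 -210.6  145.6] yawY 85.4 j [-2.540e+01  1.170e+01  9.200e+01 -1.000e-01  7.650e+01 -1.108e+02] F [ 0.5  0.5 -1.1] T [ 0.03  0.02 -0.01] gap 25.8
[0.1166, 0.0012, 0.0035, -0.1, -0.2, 0.0]
```

>>> carry_out --commands '[0.03, 0.001, 0.002, 0, 0, 0, 1, 0.07, 0.001, 0.002, 0, 0, 0, 1, 0.1, 0.001, 0.002, 0, 0, 0, 1, 0.11, 0.001, 0.002, 0, 0, 0, 1, 0.114, 0.001, 0.002, 0, 0, 0, 1, 0.116, 0.001, 0.002, 0, 0, 0, 1, 0.116, 0.001, 0.002, 0, 0, 0, 1]'

```text
time: 13.85
tool_pos: [566.9, -211.7, 36.5]
tcp_rot: [-38.2, 89.5, -42.8]
ft_force: [-2.0, -8.7, 28.9]
finger_gap: 25.8
```

```bash
python3 -c "
from h import *
show()"
```

```text
t 13.85 tcp [ 566.9 -211.7   36.5] yawY 85.4 j [ -25.2   19.4   95.2   -0.2   64.9 -110.6] F [-2.  -8.7 28.9] T [0.12 0.16 0.03] gap 25.8
```

The tube sits lower in the jaws than expected and has already reached the floor. I'll ease up 4 mm before releasing.

>>> carry_out --commands '[-0.001, 0, 0, 0, 0, 0, 1, -0.002, 0, 0, 0, 0, 0, 1, -0.002, 0, 0, 0, 0, 0, 1]'

```text
time: 14.22
tool_pos: [566.3, -210.4, 37.8]
tcp_rot: [-40.4, 89.6, -44.9]
ft_force: [-0.1, 0.4, 2.7]
finger_gap: 25.7
```

```bash
python3 -c "
from h import *
show();s=snap('side','s3');cv2.imwrite('pics/v6.png',cv2.resize(s['p'][120:260,170:350,::-1],None,fx=4,fy=4,interpolation=2))"
```

```text
t 14.225 tcp [ 566.3 -210.4   37.8] yawY 85.5 j [ -25.2   19.3   95.3   -0.2   65.1 -110.6] F [-0.1  0.4  2.7] T [ 0.18  0.01 -0.03] gap 25.7
```

View pics/v6.png

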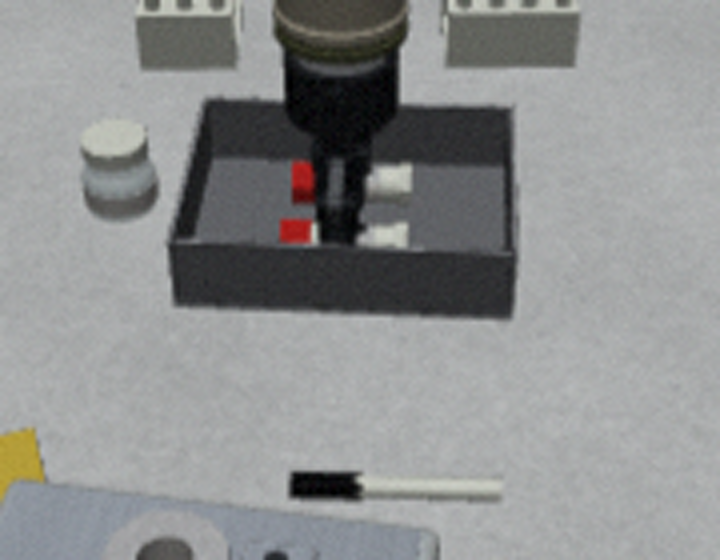

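Both tubes lie in the tote, with caps at (303,182) and (296,232). Releasing the second one.

>>> carry_out --commands '[0, 0, 0, 0, 0, 0, 0.2, 0, 0, 0, 0, 0, 0, 0, 0, 0, 0, 0, 0, 0, -0.05, -0.02, 0, 0, 0, 0, 0, -0.05, -0.08, 0, 0, 0, 0, 0, -0.1, -0.14, 0, 0, 0, 0, 0, -0.3, -0.2, 0, 0, 0, 0, 0, -0.4, -0.2, 0, 0, 0, 0, 0, -0.4]'

```text
time: 15.28
tool_pos: [568.3, -210.5, 246.1]
tcp_rot: [-26.9, 88.9, -31.4]
ft_force: [0.0, 0.3, 0.5]
finger_gap: 59.9
```

```bash
cp m1.py m2.py; sed -i "s/load('top0')/snap('top','top1')/" m2.py; python3 m2.py 2>&1 | grep -E 'tote|wing|roll|jar|bridge|housing|core'; python3 -c "
from h import *
show();tgt((603.5,221.5,240),117.2)"
```

```text
housing (((652.9451904296875, 213.68426513671875), (270.125, 238.67005920410156), 80.27837371826172), [[513.0, 101.0], [748.0, 60.0], [793.0, 327.0], [558.0, 367.0]]) 92.8869452877642
tote (((595.4318237304688, -173.54290771484375), (65.93154907226562, 209.53085327148438), 66.3177719116211), [[486.0, -162.0], [678.0, -246.0], [705.0, -185.0], [513.0, -101.0]])
wing 92 (((603.8134155273438, 220.8338165283203), (45.28913497924805, 11.577381134033203), 27.898334503173828), [[581.0, 215.0], [587.0, 205.0], [627.0, 226.0], [621.0, 237.0]]) 188.41856748673865 [603.26311244 219.6348719  186.33558677]
bridge (((599.0869750976562, 193.00787353515625), (70.66541290283203, 34.06404113769531), 80.79780578613281), [[577.0, 161.0], [610.0, 155.0], [622.0, 225.0], [588.0, 231.0]])
t 15.325 tcp [ 566.9 -209.9  242.2] yawY 85.5 j [-2.510e+01  7.700e+00  8.610e+01 -1.000e-01  8.530e+01 -1.106e+02] F [-0.2  0.4 -0.9] T [ 0.04  0.   -0.04] gap 59.7
[-0.0007, 0.433, 0.0026, -31.7, 0.6, 0.6]
```

>>> carry_out --commands '[0, 0.05, 0, -5, 0.6, 0.6, -0.4, 0, 0.11, 0, -10, 0.6, 0.6, -0.4, 0, 0.17, 0, -15, 0.6, 0.6, -0.4, 0, 0.23, 0, -20, 0.6, 0.6, -0.4, 0, 0.29, 0, -25, 0.6, 0.6, -0.4, 0, 0.35, 0.001, -30, 0.6, 0.6, -0.4, 0, 0.4, 0.002, -32, 0.6, 0.6, -0.4, 0, 0.43, 0.003, -32, 0.6, 0.6, -0.4, 0, 0.433, 0.003, -32, 0.6, 0.6, -0.4, 0, 0.433, 0.003, -32, 0.6, 0.6, -0.4]'

```text
time: 16.58
tool_pos: [603.2, 221.1, 238.0]
tcp_rot: [162.8, 89.8, -169.7]
ft_force: [-0.5, -0.1, -0.4]
finger_gap: 59.6
```

```bash
python3 - <<'E'
from h import *
show()
s=snap('wrist','w4');P=cloud(s);Z=P[:,:,2];m=(Z>180)&(Z<196)&(np.hypot(P[:,:,0]-603,P[:,:,1]-221)<45)
n,l,st,c=cv2.connectedComponentsWithStats(m.astype(np.uint8));i=1+np.argmax(st[1:,4]);m=l==i
print(m.sum(),Z[m].mean());print(cv2.minAreaRect(P[m][:,:2].astype(np.float32)))
v,u=np.nonzero(m);print(cv2.minAreaRect(onplane(s,np.c_[u,v],190)[:,:2].astype(np.float32)))
tgt((603.5,221,180),117.4)
cv2.imwrite('pics/v7.png',s['p'][:,:,::-1])
t=load('top1');cv2.imwrite('pics/v8.png',cv2.resize(t['p'][130:260,110:380,::-1],None,fx=2.9,fy=2.9,interpolation=2))
E
```

```text
t 16.575 tcp [603.2 221.1 238. ] yawY 117.5 j [  15.6   14.6   78.9    0.    86.8 -102. ] F [-0.5 -0.1 -0.4] T [-0.06  0.01  0.03] gap 59.6
1440 188.47276239184143
((603.81494140625, 223.42466735839844), (45.197792053222656, 11.693284034729004), 27.264766693115234)
((602.0338745117188, 222.4981231689453), (46.71092224121094, 11.437557220458984), 27.136741638183594)
[0.0583, 0.0003, 0.0003, 0.1, -0.1, -0.0]
```

View pics/v7.png

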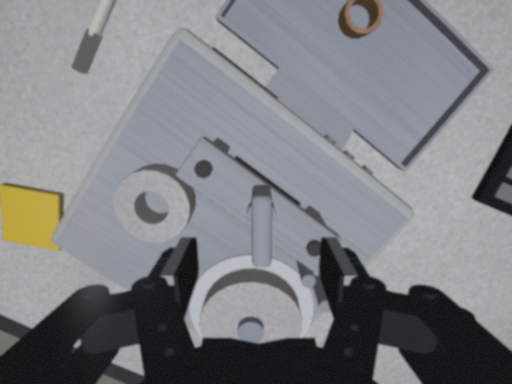

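View pics/v8.png

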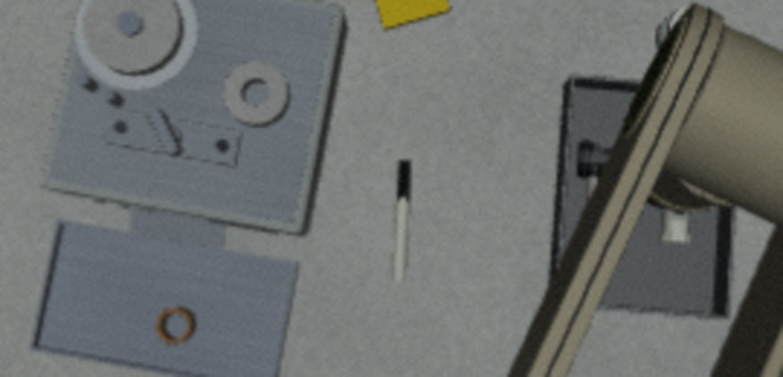

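The wrist view shows the wing, from (261,190) to (261,265), lined up between the jaws. The core is still standing in the tray, about 20 mm along from where it was because a finger nudged it. I'm lowering onto the wing and gripping.

>>> carry_out --commands '[0.02, 0.001, 0.001, 0, 0, 0, -0.4, 0.045, 0.001, 0.001, 0, 0, 0, -0.4, 0.057, 0.001, 0.001, 0, 0, 0, -0.4, 0.057, 0.001, 0.001, 0, 0, 0, -0.4, 0.057, 0.001, 0.001, 0, 0, 0, 0.2, 0.057, 0.001, 0.001, 0, 0, 0, 0.5, 0.057, 0.001, 0.001, 0, 0, 0, 1, 0.057, 0.001, 0.001, 0, 0, 0, 1, 0.057, 0.001, 0.001, 0, 0, 0, 1, 0.057, 0.001, 0.001, 0, 0, 0, 1]' --grip_force 60

```text
time: 17.88
tool_pos: [603.8, 223.2, 182.7]
tcp_rot: [109.5, 89.9, 137.0]
ft_force: [-3.5, 2.7, 2.9]
finger_gap: 11.0
```

```bash
python3 -c "
from h import *
show()"
```

```text
t 17.875 tcp [603.8 223.2 182.7] yawY 117.5 j [ 1.570e+01  1.650e+01  8.240e+01  1.000e-01  8.120e+01 -1.019e+02] F [-3.5  2.7  2.9] T [ 0.5   0.43 -0.04] gap 11.0
```

>>> carry_out --commands '[0, 0, 0, 8, 0, 0, 1, 0, 0, 0, 16, 0, 0, 1, 0, 0, 0, 24, 0, 0, 1, 0, 0, 0, 32, 0, 0, 1, 0, 0, 0, 40, 0, 0, 1, 0, 0, 0, 48, 0, 0, 1, 0, 0, 0, 48, 0, 0, 1]'

```text
time: 18.75
tool_pos: [603.6, 224.4, 182.8]
tcp_rot: [135.8, 89.8, 115.2]
ft_force: [0.2, 5.8, -3.2]
finger_gap: 10.9
```

```bash
python3 -c "
from h import *
show()"
```

```text
t 18.75 tcp [603.6 224.4 182.8] yawY 69.4 j [ 15.7  16.5  82.4   0.2  81.1 -53.7] F [ 0.2  5.8 -3.2] T [ 0.61  0.05 -0.06] gap 10.9
```

>>> carry_out --commands '[0, 0.001, 0, 8, 0, 0, 1, 0, 0.001, 0, 16, 0, 0, 1, 0, 0.001, 0, 24, 0, 0, 1, 0, 0.001, 0, 32, 0, 0, 1, 0, 0.001, 0, 40, 0, 0, 1, 0, 0.001, 0, 50, 0, 0, 1, 0, 0.001, 0, 50, 0, 0, 1]'

```text
time: 19.62
tool_pos: [604.4, 225.4, 182.8]
tcp_rot: [166.1, 89.8, 95.6]
ft_force: [5.4, 1.8, -5.2]
finger_gap: 10.8
```

```bash
python3 -c "
from h import *
show()"
```

```text
t 19.625 tcp [604.4 225.4 182.8] yawY 19.5 j [15.8 16.6 82.3  0.2 81.1 -3.7] F [ 5.4  1.8 -5.2] T [ 0.09 -0.64 -0.06] gap 10.8
```

>>> carry_out --commands '[0, 0, 0, 4, 0, 0, 1, 0, 0, 0, 8, 0, 0, 1, 0, 0, 0, 11, 0, 0, 1, 0, 0, 0, 13, 0, 0, 1, 0, 0, 0, 13, 0, 0, 1]'

```text
time: 20.25
tool_pos: [604.7, 225.5, 182.8]
tcp_rot: [165.5, 89.8, 82.2]
ft_force: [5.8, 0.7, -5.8]
finger_gap: 10.8
```

```bash
python3 -c "
from h import *
show()"
```

```text
t 20.25 tcp [604.7 225.5 182.8] yawY 6.6 j [15.8 16.6 82.3  0.2 81.1  9.2] F [ 5.8  0.7 -5.8] T [ 0.15 -0.67 -0.09] gap 10.8
```

>>> carry_out --commands '[0, 0, 0, 2, 0, 0, 1, 0, 0, 0, 2, 0, 0, 1]'

```text
time: 20.5
tool_pos: [604.8, 225.5, 182.8]
tcp_rot: [165.8, 89.8, 80.5]
ft_force: [4.4, 1.6, -4.2]
finger_gap: 10.6
```

```bash
python3 -c "
from h import *
show()"
```

```text
t 20.5 tcp [604.8 225.5 182.8] yawY 4.6 j [15.8 16.6 82.3  0.2 81.  11.1] F [ 4.4  1.6 -4.2] T [ 0.07 -0.5  -0.05] gap 10.6
```

>>> carry_out --commands '[0, 0, 0, 2, 0, 0, 1, 0, 0, 0, 2, 0, 0, 1]'

```text
time: 20.75
tool_pos: [604.8, 225.6, 182.8]
tcp_rot: [166.1, 89.8, 78.7]
ft_force: [5.5, 0.6, -4.3]
finger_gap: 11.3
```

```bash
python3 -c "
from h import *
show()"
```

```text
t 20.75 tcp [604.8 225.6 182.8] yawY 2.6 j [15.8 16.6 82.3  0.2 81.  13.2] F [ 5.5  0.6 -4.3] T [ 0.04 -0.52 -0.01] gap 11.3
```

>>> carry_out --commands '[0, 0, 0, 2, 0, 0, 1, 0, 0, 0, 2, 0, 0, 1]'

```text
time: 21.0
tool_pos: [604.9, 225.5, 182.8]
tcp_rot: [163.7, 89.8, 74.4]
ft_force: [5.2, 0.1, -4.3]
finger_gap: 11.4
```

```bash
python3 -c "
from h import *
show()"
```

```text
t 21.0 tcp [604.9 225.5 182.8] yawY 0.6 j [15.8 16.6 82.2  0.2 81.  15.2] F [ 5.2  0.1 -4.3] T [ 0.04 -0.54  1.25] gap 11.4
```

>>> carry_out --commands '[0, 0, 0, 2, 0, 0, 1, 0, 0, 0, 2, 0, 0, 1]'

```text
time: 21.25
tool_pos: [604.9, 225.6, 182.9]
tcp_rot: [162.3, 89.8, 71.0]
ft_force: [4.0, 0.4, -4.2]
finger_gap: 11.2
```

```bash
python3 -c "
from h import *
show()"
```

```text
t 21.25 tcp [604.9 225.6 182.9] yawY -1.4 j [15.8 16.6 82.2  0.1 81.  17.2] F [ 4.   0.4 -4.2] T [ 0.01 -0.66  1.92] gap 11.2
```

It has seated: the torque about z went from about -0.05 to 1.25 N m at jaw yaw 0.6, then 1.92 N m at -1.4. I'll unwind slightly to tell elastic twist from slip.

>>> carry_out --commands '[0, 0, 0, -2, 0, 0, 1, 0, 0, 0, -2, 0, 0, 1]'

```text
time: 21.5
tool_pos: [604.9, 225.6, 182.8]
tcp_rot: [160.9, 89.8, 71.6]
ft_force: [4.5, -0.2, -5.1]
finger_gap: 11.1
```

```bash
python3 -c "
from h import *
show()"
```

```text
t 21.5 tcp [604.9 225.6 182.8] yawY 0.7 j [15.8 16.6 82.2  0.2 81.  15.1] F [ 4.5 -0.2 -5.1] T [ 0.06 -0.62  1.26] gap 11.1
```

>>> carry_out --commands '[0, 0, 0, -1, 0, 0, 1, 0, 0, 0, -1, 0, 0, 1]'

```text
time: 21.75
tool_pos: [604.8, 225.5, 182.8]
tcp_rot: [163.6, 89.8, 75.3]
ft_force: [4.4, 0.5, -5.4]
finger_gap: 11.0
```

```bash
python3 -c "
from h import *
show()"
```

```text
t 21.75 tcp [604.8 225.5 182.8] yawY 1.7 j [15.8 16.6 82.3  0.2 81.  14.1] F [ 4.4  0.5 -5.4] T [ 0.12 -0.58  0.79] gap 11.0
```

>>> carry_out --commands '[0, 0, 0, -1, 0, 0, 1, 0, 0, 0, -1, 0, 0, 1]'

```text
time: 22.0
tool_pos: [604.8, 225.5, 182.8]
tcp_rot: [165.1, 89.8, 77.8]
ft_force: [4.7, 1.5, -3.7]
finger_gap: 11.3
```

```bash
python3 -c "
from h import *
show()"
```

```text
t 22.0 tcp [604.8 225.5 182.8] yawY 2.7 j [15.8 16.6 82.3  0.2 81.  13.1] F [ 4.7  1.5 -3.7] T [ 0.11 -0.47  0.04] gap 11.3
```

The twist is elastic with no slip, and the seat is at jaw yaw about 2.7, which matches the vision estimate of 2.5. Backing off 90°.

>>> carry_out --commands '[0, 0, 0, -8, 0, 0, 1, 0, 0, 0, -16, 0, 0, 1, 0, 0, 0, -24, 0, 0, 1, 0, 0, 0, -33, 0, 0, 1, 0, 0, 0, -42, 0, 0, 1, 0, 0, 0, -51, 0, 0, 1, 0, 0, 0, -60, 0, 0, 1, 0, 0, 0, -69, 0, 0, 1, 0, 0, 0, -78, 0, 0, 1, 0, 0, 0, -86, 0, 0, 1, 0, 0, 0, -90, 0, 0, 1, 0, 0, 0, -90, 0, 0, 1]'

```text
time: 23.5
tool_pos: [603.6, 224.0, 182.7]
tcp_rot: [163.5, 89.8, 166.2]
ft_force: [-3.9, -6.4, 1.0]
finger_gap: 11.1
```

```bash
python3 - <<'E'
from h import *
show();s=snap('side','s4');t=snap('top','top2');w=snap('wrist','w5')
P=cloud(w);Z=P[:,:,2];m=(Z>180)&(Z<196)&(np.hypot(P[:,:,0]-603,P[:,:,1]-222)<40)
print('wrist wing pix',m.sum())
if m.sum()>50: print(cv2.minAreaRect(P[m][:,:2].astype(np.float32)))
cv2.imwrite('pics/v9.png',np.vstack([cv2.resize(s['p'],(400,300)),cv2.resize(w['p'],(400,300))])[:,:,::-1])
im=np.hstack([np.vstack([cv2.resize(s['p'],(400,300)),cv2.resize(w['p'],(400,300))]),cv2.resize(t['p'][80:280,110:380],(400,300)).repeat(1,0).copy() if 0 else np.vstack([cv2.resize(t['p'][110:290,110:380],(400,267)),np.zeros((333,400,3),np.uint8)])])
cv2.imwrite('pics/v9.png',im[:,:,::-1])
E
```

```text
t 23.5 tcp [603.6 224.  182.7] yawY 92.6 j [ 15.8  16.6  82.3   0.1  81.2 -76.9] F [-3.9 -6.4  1. ] T [-1.31  0.68  0.  ] gap 11.1
wrist wing pix 3718
((603.5126342773438, 223.01156616210938), (38.13267517089844, 38.543521881103516), 48.933773040771484)
```

View pics/v9.png

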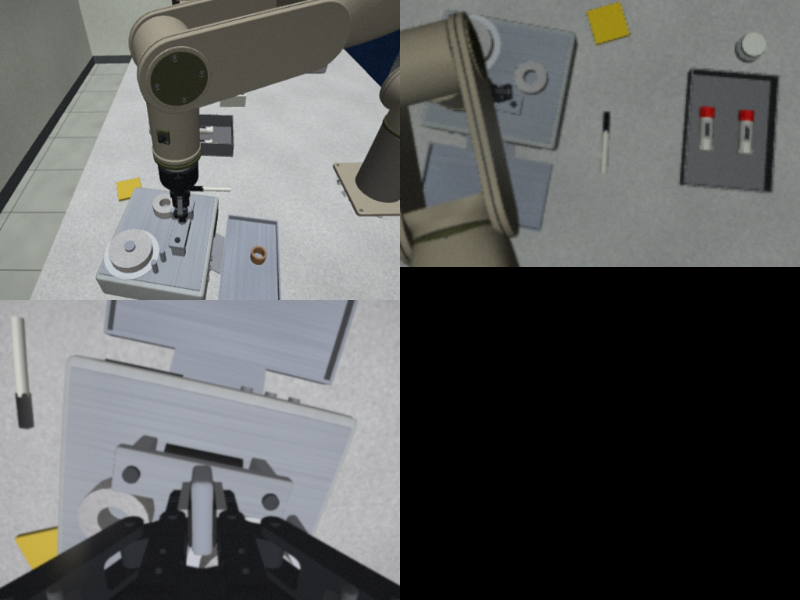

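Both tubes lie flat in the tote with caps at (707,113) and (746,117), the core is upright in the tray, and the wing is held between the jaws.

```bash
sed "s/load('top0')/load('top2')/" m1.py > m3.py; python3 m3.py 2>&1 | grep -E '^tote'; python3 -c "
from h import *
show();print(order.hand_in())"
```

```text
tote (((560.172607421875, -255.0896759033203), (180.3974609375, 240.04214477539062), 86.17845916748047), [[434.0, -337.0], [674.0, -353.0], [686.0, -173.0], [446.0, -157.0]])
t 23.65 tcp [603.6 224.  182.7] yawY 92.6 j [ 15.8  16.6  82.3   0.1  81.2 -76.8] F [-4.2 -6.5  1.4] T [-1.23  0.65  0.1 ] gap 11.3
the job is handed in; nothing more can be done
None
```

The job is done and handed in at 23.7 s. Both tubes lie flat in the grey tote. The thumbscrew was turned clockwise until it seated, backed off 90°, and is still gripped there.

- **Thumbscrew:** The torque rose clearly at the stop, and the twist unwound without the pads slipping. Contact was at jaw yaw about 2.7°, against 2.5° predicted from the pictures. The final yaw is 92.6°, a backoff of about 90°. At hand-in the torque about the screw was about 0.1 N m, with a side force of about 8 N on the wing.
- **Core:** It is still upright in the tray, but a finger pushed it about 20 mm along while I was gripping the second tube.
- **Tote:** It slid about 5.5 mm from where it started. The second tube hung lower in the jaws than I expected and was pressed on the tote floor with about 29 N before I eased off.
- **Not measured again at the end:** I did not re-measure the jar, marker or roll. They look unmoved in the last pictures.

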